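# Find and wedge the rocking corner of a machine plate

### The arm

A 6-joint arm with a two-finger parallel gripper is mounted at the origin on a cart in front of the work surface, level with it; the furniture and walls round the work are solid. World frame = base frame: x ahead of the robot, y to its left, z up, the work surface at z = 0. Lengths are in m, angles in rad, forces in N, time in s.
With the tool pointing down it reaches from about 0.425 to 0.95 m from the base axis. Payload 3.5 kg.
Tool frame: the origin (TCP) lies midway between the tips of the shut fingers; the grasp point (between the pads) lies 19 mm behind it (env.grip_point_offset is the distance from the TCP to the grasp point, in m); z points along the fingers, y is the line along which they close (so a half turn about z gives the same grasp; the last joint's range is limited). The gripper opens to 85 mm and grips with 20 to 120 N. Pads are 22 mm wide; open, the fingers measure 114 mm over their backs; the gripper's body (76 mm by 85 mm) begins 54 mm behind the grasp point. The pads swing forward as they close: fully open they stand 13 mm farther back than shut.
Start: joints at [1.168, 0.286, 1.577, -0, 1.279, -0.15], TCP at [0.169, 0.654, 0.231] pointing down, gripper open.
Joint ranges: [-2.77, 2.77], [-0.9, 2.22], [0.21, 2.48], [-1.53, 4.67], [0.24, 2.81], [-2.84, 2.84]. Speed limits (rad/s): [2.79, 2.79, 3.14, 3.14, 3.14, 3.14].

### API

Orientations are given as a unit quaternion [w, x, y, z].
In Python, from bench import env, optics, sign_off gives the robot as it stands.
- The arm moves only by the shell command python3 -m creep 'ROWS' [FORCE]. ROWS is JSON, a list of rows, each a list of 7 numbers: the turn, a rotation vector about the tool's x, y, z in units of 10 degrees (1.0 is 10 degrees), then the shift along the tool's x, y, z in units of 30 mm (1.0 is 30 mm), then the finger opening in mm, from 0 to 85.4. A call has 1 to 12 rows; each row is the pose to reach, as a shift and turn from the pose commanded when the call began, along the tool's axes at that moment; what a row does not reach only later rows make up. A row lasts 1/8 s, in which the tool goes at most 62.5 mm and 10.7 degrees, less where a joint would pass 70% of its speed; a pose out of reach is approached as far as the arm can. A call with a gripper value outside its range is refused whole. The fingers move at their own pace and stop on an object; FORCE is the grip in N (left out, the last holds). Time passes only in rows, so rows that repeat a pose let the fingers close. It gives the time, the measured TCP pose, the force, the opening and the grip force at its end, in the units of the state.
- env.get_obs(): the state, without advancing time (a new reading comes with each control period).
- optics.camera(name): name is "scene" or "top" or "wrist"; returns a dict with "img" (400x640x3 uint8, red, green, blue), "intrinsics" (3x3 intrinsics, pixels), "dist_coeffs" ([k1, k2, p1, p2, k3] as OpenCV has them; the pictures are not rectified), "extrinsics" (4x4, takes a point from camera to world coordinates); the wrist camera has in their place "tool_from_camera" (4x4, takes a point from camera to tool coordinates, whose origin is the TCP and whose axes are the flange's). Camera axes: x right, y down, z forward; pixel columns grow to the right and rows downward; lengths in m; the calibration is good to about 2 mm. A picture is of the moment at which its call begins: read the wrist's pose just before it. There is no depth.
- sign_off(): hands the job in; it is judged then, once.
The state is a dict: "t": time; "q": joint angles; "joint_velocities": joint speeds; "joint_torque": joint torques, N m; "tool_pos": TCP position; "tool_rot": TCP orientation; "contact_force": force on the tool from outside, world axes, zero at the start; "ft_torque": the same for the moment, N m; "opening": finger opening in m; "grip_force": force on a finger pad.
Only numpy, scipy, OpenCV 4.12 (cv2) and the standard library are available. Lean on these libraries where they do the work, as an engineer would, in place of code of your own. Each camera call takes 0.05 s, during which the arm holds its last target. There are 200 camera calls.

### The job

The flat plate on the steel bed rocks, because one of its four hidden rests is too low. Press its corners in turn, gently, with the closed fingertips to find the one that gives; then stand the taper wedge on the bed and slide it under that corner until it is just snug and the plate is level, and let go of it. Last, press on that corner once more, gently, to prove that it no longer gives, and leave the wedge in place and the things around undisturbed.

Things in the scene. Friction and masses are not known exactly. Their poses are not given: they have to be found in the camera images.
- bed: fixed dark steel slab 200 x 300 x 15 mm, top at z = 15 mm; origin at the centre of its underside, x, y along the 200, 300 mm sides. On it, under the plate: four round rests (24 mm across) below the corner marks, three 14 mm high, one 10 mm (which one changes), and a sprung cup (3 N) that keeps the plate level. Four stops, 20 mm high, at the middles of the plate's sides (2 mm play)
- plate: bare metal plate 160 x 120 x 10 mm, about 1.4 kg, loose on the rests, underside 14 mm above the bed's top; origin at the centre of its underside, x along the 160 mm side (away from the robot), y along the 120 mm side (left). Over a full rest it stays put; over the low rest it yields at 1 to 2 N, sinks 4 mm (tilt 0.05) and springs back level on release. Its long edges: y = -60, +60 mm
- corner_near_left (a point): point on the plate's top face at the round mark of its near left corner, over a rest, 18 mm in from both edges (plate frame x = -62, y = +42 mm); press here
- corner_near_right (a point): point on the plate's top face at the round mark of its near right corner, over a rest, 18 mm in from both edges (plate frame x = -62, y = -42 mm); press here
- corner_far_right (a point): point on the plate's top face at the round mark of its far right corner, over a rest, 18 mm in from both edges (plate frame x = +62, y = -42 mm); press here
- corner_far_left (a point): point on the plate's top face at the round mark of its far left corner, over a rest, 18 mm in from both edges (plate frame x = +62, y = +42 mm); press here
- wedge: steel taper wedge with an upright black grip, 90 g; origin at the centre of its foot's underside, z up, blade along +x. Foot 28 (x) x 24 (y) mm, 16 mm high; on it the grip, 26 (x) x 14 (y) mm, up to z = 46 mm: pinch it across y from above. Blade 24 mm wide, from x = 14 (6 mm thick) to its tip at x = 62 mm (2 mm thick), underside flat at z = 10 mm, level with the low rest
- wedge_tip (a point): middle of the blade tip's lower edge, wedge frame x = 62, z = 10 mm. With the foot standing on the bed, the blade goes in over the low rest and gets snug with the tip about 24 to 30 mm inside the plate's edge, where the push rises by some 5 N; farther in it lifts the plate. At a full rest the tip strikes the rest's side 6 mm inside the edge
- loupe: black eye loupe, 37 mm across, 36 mm high, a bystander; origin at the centre of its underside
- spool: white spool of wire lying flat, 50 mm across, 30 mm high, a bystander; origin at the centre of its underside
Not all that is in view belongs to the job. There is more than one size of the wedge; the one meant has the size given above.

How it is judged:
On the way, in this order (a step that is already met when the one before it is completed fails the run):
1. the corner over the low rest is pressed down by the fingers, so that the plate rocks (angle between plate's own z axis and vertical above 0.03 rad and contact force between the fingers and plate above 0.5 N), for 0.05 s.
2. the wedge sits snug under that corner, released, with the plate level ((horizontal distance between wedge_tip and corner_near_left below 0.022 m or horizontal distance between wedge_tip and corner_near_right below 0.022 m or horizontal distance between wedge_tip and corner_far_right below 0.022 m or horizontal distance between wedge_tip and corner_far_left below 0.022 m) and angle between plate's own z axis and vertical below 0.012 rad and contact force between wedge and plate above 0.5 N and angle between wedge's own z axis and vertical below 0.06 rad and contact force between the fingers and wedge below 0.05 N), for 0.2 s.
3. the wedged corner is pressed again with at least 2 N and no longer gives (angle between plate's own z axis and vertical below 0.012 rad and contact force between the fingers and wedge below 0.05 N and contact force between the fingers and plate above 2 N and ((horizontal distance between wedge_tip and corner_near_left below 0.022 m and horizontal distance between the grasp point and corner_near_left below 0.025 m) or (horizontal distance between wedge_tip and corner_near_right below 0.022 m and horizontal distance between the grasp point and corner_near_right below 0.025 m) or (horizontal distance between wedge_tip and corner_far_right below 0.022 m and horizontal distance between the grasp point and corner_far_right below 0.025 m) or (horizontal distance between wedge_tip and corner_far_left below 0.022 m and horizontal distance between the grasp point and corner_far_left below 0.025 m))), for 0.05 s.
At the end, for the whole second after the job is handed in: the wedge stands upright on the bed (tilt under 0.06), released and at rest, its blade touching the plate's underside with more than 0.5 N and its tip within 22 mm (horizontally) of a corner mark; the plate is level within 0.012 rad (all of step 2 and linear speed of each of plate, wedge below 0.01 m/s).
It fails at once if the fingers or the arm press on the plate with more than 40 N (contact force between any of the arm, the fingers and plate above 40 N).
It fails at once if the wedge is driven under the plate with more than 40 N (contact force between wedge and plate above 40 N and contact force between the fingers and wedge above 0.5 N).
It fails at once if the plate is levered up or tipped by more than 0.1 rad (angle between plate's own z axis and vertical above 0.1 rad).
It fails at once if the loupe or the spool is moved by more than 25 mm (distance of any of loupe, spool from where it was at the start of the episode above 0.025 m).
It also fails if it takes over 72 s, if anything falls off the work surface, if the arm or the gripper's body presses on something with over 40 N, if the wrist force passes 120 N, or if a joint passes its speed limit or range.

## Working session

There is one attempt and no reset: what is moved stays moved. The work goes in short steps, Python scripts to look and compute and a shell command to move; the robot and the scene stay as the last step left them, time stands still between calls to the robot, and variables do not carry over. Pictures are saved under pics/ and viewed, at most 10 in all, crops included, and the job is handed in when it is done.

```bash
mkdir -p pics; ls
python3 - <<'E'
from bench import env, optics
import cv2,numpy as np
o=env.get_obs(); print({k:np.round(v,3).tolist() for k,v in o.items()})
for n in ("top","scene"):
    c=optics.camera(n); cv2.imwrite(f"pics/{n}0.png",c["img"][:,:,::-1]); print(n,np.round(c["intrinsics"],1).tolist(),c["dist_coeffs"],np.round(c["extrinsics"],3).tolist())
E
```

```text
pics
{'t': 0.0, 'q': [1.168, 0.287, 1.578, 0.0, 1.279, -0.15], 'joint_velocities': [-0.001, 0.0, -0.001, 0.0, 0.001, -0.0], 'joint_torque': [-0.001, -40.597, -29.263, -0.0, 0.006, 0.0], 'tool_pos': [0.169, 0.653, 0.23], 'tool_rot': [-0.0, 0.126, 0.992, -0.001], 'contact_force': [0.023, -0.064, 0.134], 'ft_torque': [0.004, 0.034, 0.005], 'grip_force': 0.0, 'opening': 0.085}
top [[403.4, 0.0, 313.4], [0.0, 403.4, 195.9], [0.0, 0.0, 1.0]] [0.02425471 0.         0.         0.         0.        ] [[-0.015, -0.983, 0.185, 0.347], [-1.0, 0.02, 0.022, -0.012], [-0.026, -0.184, -0.983, 1.09], [0.0, 0.0, 0.0, 1.0]]
scene [[408.1, 0.0, 321.6], [0.0, 408.1, 194.7], [0.0, 0.0, 1.0]] [-0.08259435  0.          0.          0.          0.        ] [[0.563, -0.601, 0.567, -0.165], [-0.826, -0.408, 0.388, -0.498], [-0.003, -0.687, -0.727, 1.001], [0.0, 0.0, 0.0, 1.0]]
```

View pics/top0.png

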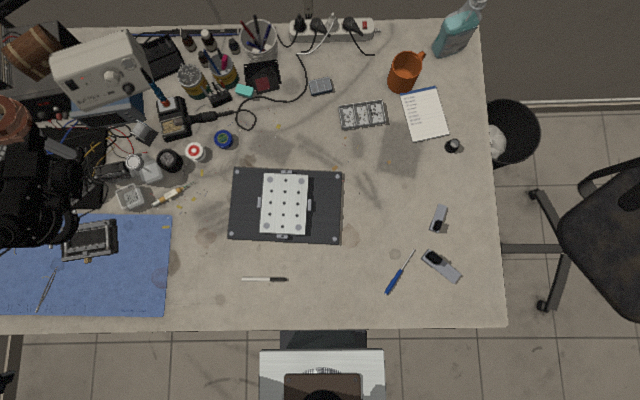

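View pics/scene0.png

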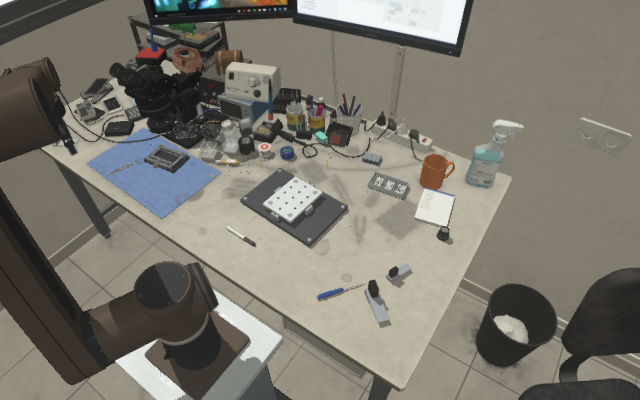

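The top view shows the bed at (286,206) with the white plate at (284,204). Wedge candidates in the top view are the short one at (438,218), about 26 px or 70 mm long, and the long one at (441,265), about 45 px or 120 mm. The blue screwdriver at (400,272) is not a candidate. The wedge we want is 76 mm overall, so I choose the short one at (438,218). The loupe is probably at (452,145), and I'm not sure yet where the spool is.

```bash
cat > h.py <<'E'
from bench import env, optics
import cv2,numpy as np
from scipy.spatial.transform import Rotation as R
def rot(o): w,x,y,z=o["tool_rot"]; return R.from_quat([x,y,z,w]).as_matrix()
def shot(n):
    o=env.get_obs(); c=optics.camera(n)
    if n=="wrist":
        T=np.eye(4); T[:3,:3]=rot(o); T[:3,3]=o["tool_pos"]; c["extrinsics"]=T@c["tool_from_camera"]
    return c
def rays(c,px):
    u=cv2.undistortPoints(np.array(px,float).reshape(-1,1,2),c["intrinsics"],c["dist_coeffs"])[:,0]
    return c["extrinsics"][:3,3],np.c_[u,np.ones(len(u))]@c["extrinsics"][:3,:3].T
def plane(c,px,z):
    p,d=rays(c,px); return p+d*((z-p[2])/d[:,2])[:,None]
def two(c1,a,c2,b):
    p,d=rays(c1,[a]);q,e=rays(c2,[b]); d,e=d[0],e[0]
    s=np.linalg.lstsq(np.c_[d,-e],q-p,rcond=None)[0]; x,y=p+s[0]*d,q+s[1]*e
    return (x+y)/2,np.linalg.norm(x-y)
def proj(c,P):
    E=np.linalg.inv(c["extrinsics"]); return cv2.projectPoints(np.array(P,float).reshape(-1,1,3),cv2.Rodrigues(E[:3,:3])[0],E[:3,3],c["intrinsics"],c["dist_coeffs"])[0][:,0]
def save(name,img,box=None,k=1):
    if box: img=img[box[1]:box[3],box[0]:box[2]]
    cv2.imwrite(f"pics/{name}.png",cv2.resize(img,None,fx=k,fy=k,interpolation=cv2.INTER_CUBIC)[:,:,::-1])
E
python3 - <<'E'
from h import *
c=shot("top"); im=c["img"]; s=shot("scene")
g=im.min(axis=2); m=np.zeros_like(g); m[165:245,250:325]=(g[165:245,250:325]>150)
n,l,st,ce=cv2.connectedComponentsWithStats(m); i=1+st[1:,4].argmax(); 
cn=max(cv2.findContours((l==i).astype(np.uint8),0,2)[0],key=cv2.contourArea)
b=cv2.boxPoints(cv2.minAreaRect(cn)); print(b,plane(c,b,.039).round(4))
A=cv2.resize(im[160:250,220:350],(520,360),interpolation=2);B=cv2.resize(im[195:290,380:475],(360,360),interpolation=2)
C=s["img"][250:335,310:420]; C=cv2.resize(C,(440,340),interpolation=2)
D=cv2.resize(s["img"][160:250,235:355],(360,270),interpolation=2)
w=np.zeros((600,800,3),np.uint8)
A=cv2.resize(A,(433,300));w[:300,:433]=A;w[:300,440:740]=cv2.resize(B,(300,300));w[300:600,:388]=cv2.resize(C,(388,300));w[300:570,400:760]=D
save("mix",w)
E
```

```text
[[259.33792 231.25516]
 [262.81723 172.10687]
 [307.77933 174.75171]
 [304.30002 233.9    ]] [[0.4528 0.1549 0.039 ]
 [0.6119 0.147  0.039 ]
 [0.602  0.0262 0.039 ]
 [0.4438 0.0373 0.039 ]]
```

View pics/mix.png

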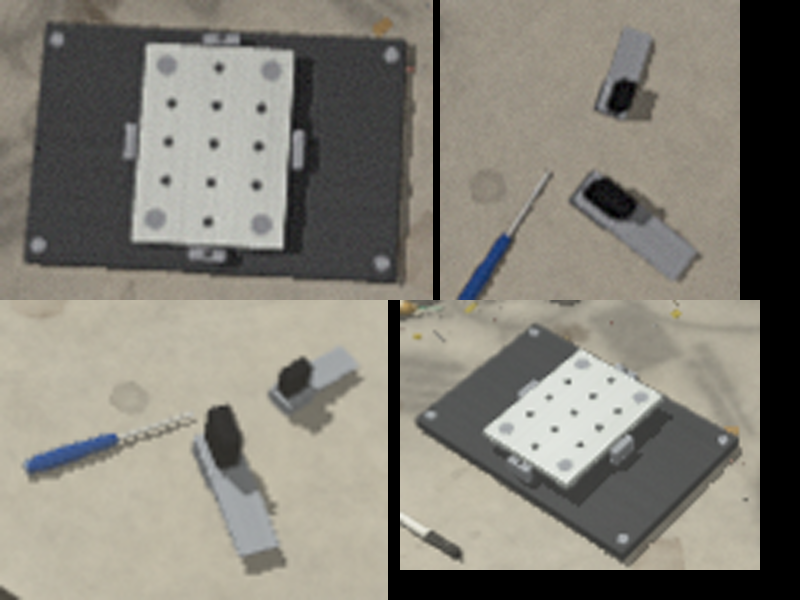

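```bash
cat >> h.py <<'E'
def go(x,y,z,ang=None):
    """units for a move to TCP x,y,z with tool-y heading ang (tool down)"""
    o=env.get_obs(); M=rot(o); d=M.T@(np.array([x,y,z])-o["tool_pos"])/.03
    t=np.zeros(3)
    if ang is not None:
        Y=np.array([np.cos(ang),np.sin(ang),0]);Z=np.array([0,0,-1.]);T=np.c_[np.cross(Y,Z),Y,Z]
        t=np.degrees(R.from_matrix(M.T@T).as_rotvec())/10
    print("turn",t.round(3),"shift",d.round(3),"at",np.round(o["tool_pos"],4),"t",round(o["t"],2))
E
python3 - <<'E'
from h import *
c=shot("wrist"); print(c["tool_from_camera"].round(3).tolist(),c["intrinsics"][0,0])
t=shot("top"); print(plane(t,[(437.6,225.7),(443.3,204.5)],.046),plane(t,[(452,145)],.03))
go(.50,.09,.26,-.06)
E
```

```text
[[0.001, -0.953, -0.304, 0.077], [1.0, 0.001, 0.0, -0.0], [0.0, -0.304, 0.953, -0.143], [0.0, 0.0, 0.0, 1.0]] 289.71945083883395
[[ 0.45845525 -0.30631767  0.046     ]
 [ 0.51333963 -0.32489982  0.046     ]] [[ 0.67834525 -0.36483061  0.03      ]]
turn [-4.000e-03  3.000e-03  7.895e+00] shift [-15.389 -15.42   -0.961] at [0.1687 0.6533 0.2308] t 0.3
```

```bash
python3 -m creep '[[0,0,7.9,-15.4,-15.4,-0.97,0],[0,0,7.9,-15.4,-15.4,-0.97,0],[0,0,7.9,-15.4,-15.4,-0.97,0],[0,0,7.9,-15.4,-15.4,-0.97,0],[0,0,7.9,-15.4,-15.4,-0.97,0],[0,0,7.9,-15.4,-15.4,-0.97,0],[0,0,7.9,-15.4,-15.4,-0.97,0],[0,0,7.9,-15.4,-15.4,-0.97,0],[0,0,7.9,-15.4,-15.4,-0.97,0],[0,0,7.9,-15.4,-15.4,-0.97,0],[0,0,7.9,-15.4,-15.4,-0.97,0],[0,0,7.9,-15.4,-15.4,-0.97,0]]' 40
python3 - <<'E'
from h import *
c=shot("wrist"); save("w1",c["img"]); print(env.get_obs()["q"].round(3))
P=np.array([[-.062,.042],[-.062,-.042],[.062,-.042],[.062,.042]]);a=-.06
W=P@np.array([[np.cos(a),np.sin(a)],[-np.sin(a),np.cos(a)]])+[.5276,.0914]
print(W.round(4),proj(c,np.c_[W,[.039]*4]).round(1))
E
```

```text
t: 1.8
tool_pos: [0.5013, 0.0889, 0.2605]
tool_rot: [0.0, 0.73, 0.684, 0.0]
contact_force: [-1.1, -0.0, 0.0]
opening: 0.0
grip_force: 0.0
[-0.022 -0.109  1.947  0.     1.304  0.041]
[[0.4682 0.137 ]
 [0.4632 0.0532]
 [0.587  0.0458]
 [0.592  0.1296]] [[289.2 136.5]
 [291.4 201.5]
 [385.4 201.2]
 [390.  136.1]]
```

View pics/w1.png

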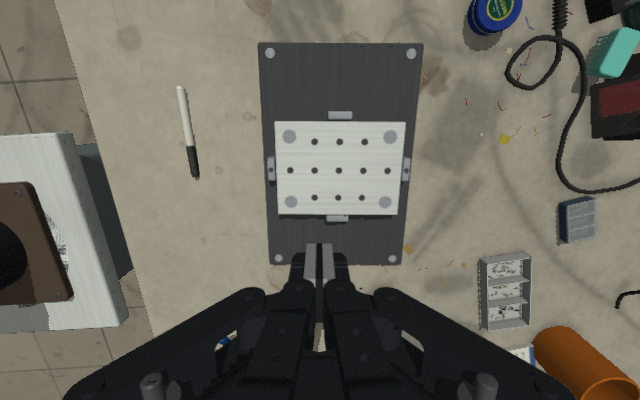

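Run:
```python
from h import *
t=shot("top"); w=shot("wrist")
for a,b in [((266.5,225.5),(291,202)) ,((266.5,225.5),(289,136.5)),((298.7,227.3),(291,202)),((301.5,181.3),(386,202)),((270.3,179.5),(391,137))]: print(*two(t,a,w,b))
go(.468,.137,.047,-.06)
```

```text
[0.46498354 0.10807527 0.18636289] 0.03223598131337186
[0.46712183 0.13771605 0.03485962] 0.0026440963948402346
[0.46137033 0.05241803 0.03325494] 0.0013209138655159236
[0.58776404 0.04374502 0.02885711] 0.002122735827715694
[0.59542277 0.12904194 0.02209009] 0.0008437266319097018
turn [-0.003 -0.002 -0.001] shift [ 1.451 -1.154  7.11 ] at [0.5    0.0914 0.2603] t 1.95
```

```bash
python3 -m creep '[[0,0,0,1.45,-1.15,3,0],[0,0,0,1.45,-1.15,5,0],[0,0,0,1.45,-1.15,6.8,0],[0,0,0,1.45,-1.15,7.1,0],[0,0,0,1.45,-1.15,7.1,0]]'
python3 -m creep '[[0,0,0,0,0,0.07,0],[0,0,0,0,0,0.13,0],[0,0,0,0,0,0.17,0],[0,0,0,0,0,0.2,0],[0,0,0,0,0,0.2,0]]'
```

```text
t: 2.58
tool_pos: [0.465, 0.1372, 0.0444]
tool_rot: [-0.003, 0.727, 0.686, -0.003]
contact_force: [0.0, 0.1, 0.1]
opening: -0.0002
grip_force: 0.0
t: 3.2
tool_pos: [0.4689, 0.1361, 0.0416]
tool_rot: [0.0, 0.728, 0.685, 0.0]
contact_force: [-0.1, 0.3, -0.8]
opening: -0.0002
grip_force: 0.0
```

```bash
python3 -m creep '[[0,0,0,0,0,0.03,0],[0,0,0,0,0,0.06,0],[0,0,0,0,0,0.06,0]]'; python3 -m creep '[[0,0,0,0,0,0.03,0],[0,0,0,0,0,0.06,0],[0,0,0,0,0,0.06,0]]'
```

```text
t: 3.58
tool_pos: [0.4686, 0.1361, 0.0395]
tool_rot: [-0.0, 0.728, 0.685, -0.0]
contact_force: [-0.2, 0.0, 0.2]
opening: -0.0001
grip_force: 0.0
t: 3.95
tool_pos: [0.4689, 0.1362, 0.039]
tool_rot: [-0.0, 0.728, 0.685, -0.0]
contact_force: [-3.8, -0.8, 7.7]
opening: 0.0001
grip_force: 4.2
```

```bash
python3 - <<'E'
from h import *
go(.4632,.0532,.042,-.06)
E
python3 -m creep '[[0,0,0,0,0,-0.4,0],[0,0,0,-2.8,0,-0.4,0],[0,0,0,-2.8,0,-0.4,0],[0,0,0,-2.8,0,-0.15,0],[0,0,0,-2.8,0,-0.1,0],[0,0,0,-2.8,0,-0.05,0],[0,0,0,-2.8,0,-0.02,0],[0,0,0,-2.8,0,0,0],[0,0,0,-2.8,0,0,0]]'
```

```text
turn [-0.006  0.002 -0.003] shift [-2.773 -0.022 -0.098] at [0.4689 0.1362 0.039 ] t 3.95
t: 5.08
tool_pos: [0.4636, 0.0528, 0.0379]
tool_rot: [-0.0, 0.728, 0.685, 0.0]
contact_force: [-1.2, 1.6, 2.4]
opening: 0.0
grip_force: 1.5
```

```bash
python3 -m creep '[[0,0,0,0,0,0.04,0],[0,0,0,0,0,0.08,0],[0,0,0,0,0,0.08,0],[0,0,0,0,0,0.08,0]]'
```

```text
t: 5.58
tool_pos: [0.4637, 0.0524, 0.0358]
tool_rot: [-0.0, 0.728, 0.685, -0.0]
contact_force: [-1.5, 1.1, 5.6]
opening: -0.0002
grip_force: 2.9
```

```bash
python3 -m creep '[[0,0,0,0,0,0.03,0],[0,0,0,0,0,0.03,0],[0,0,0,0,0,0.03,0]]'
python3 - <<'E'
from h import *
c=shot("scene"); save("press",c["img"],(220,150,370,260),5)
E
python3 -m creep '[[0,0,0,0,0,-0.5,0],[0,0,0,2.8,4.0,-0.6,0],[0,0,0,2.8,4.0,-0.6,0],[0,0,0,2.8,4.0,-0.6,0]]'
python3 - <<'E'
from h import *
go(.592,.1296,.039,-.06)
E
```

```text
t: 5.95
tool_pos: [0.4637, 0.0524, 0.0356]
tool_rot: [-0.0, 0.728, 0.685, -0.0]
contact_force: [-5.8, 2.1, 11.3]
opening: -0.0003
grip_force: 5.6
t: 6.5
tool_pos: [0.5921, 0.1301, 0.0537]
tool_rot: [0.002, 0.728, 0.686, 0.002]
contact_force: [-0.9, 0.3, -0.5]
opening: 0.0004
grip_force: 0.0
turn [ 0.027 -0.001  0.003] shift [-0.018 -0.005  0.49 ] at [0.5921 0.1301 0.0537] t 6.5
```

The near-left corner held (7.7 N, no give). The near-right corner sank about 4 mm at low force and then bottomed out, so near-right is over the low rest. Next I go over the short wedge for a close look.

Run:
```python
from h import *
go(.46,-.31,.20,-1.9)
```

```text
turn [ 0.018 -0.025 10.545] shift [-14.907  -3.5    -4.896] at [0.5921 0.1301 0.0537] t 6.5
```

```bash
python3 -m creep '[[0,0,0,0,0,-2,0],[0,0,10.5,-14.9,-3.5,-4.9,0],[0,0,10.5,-14.9,-3.5,-4.9,0],[0,0,10.5,-14.9,-3.5,-4.9,85],[0,0,10.5,-14.9,-3.5,-4.9,60],[0,0,10.5,-14.9,-3.5,-4.9,60],[0,0,10.5,-14.9,-3.5,-4.9,60],[0,0,10.5,-14.9,-3.5,-4.9,60],[0,0,10.5,-14.9,-3.5,-4.9,60],[0,0,10.5,-14.9,-3.5,-4.9,60],[0,0,10.5,-14.9,-3.5,-4.9,60],[0,0,10.5,-14.9,-3.5,-4.9,60]]'
python3 - <<'E'
from h import *
c=shot("wrist"); save("w2",c["img"]); o=env.get_obs();print(o["q"].round(3),o["tool_pos"])
E
```

```text
t: 8.0
tool_pos: [0.4565, -0.3114, 0.1998]
tool_rot: [0.0, 0.987, -0.16, 0.0]
contact_force: [-0.1, 0.2, 0.1]
opening: 0.0599
grip_force: 0.0
[-0.782  0.045  1.91  -0.     1.186  1.109] [ 0.45651942 -0.31118022  0.19970995]
```

View pics/w2.png

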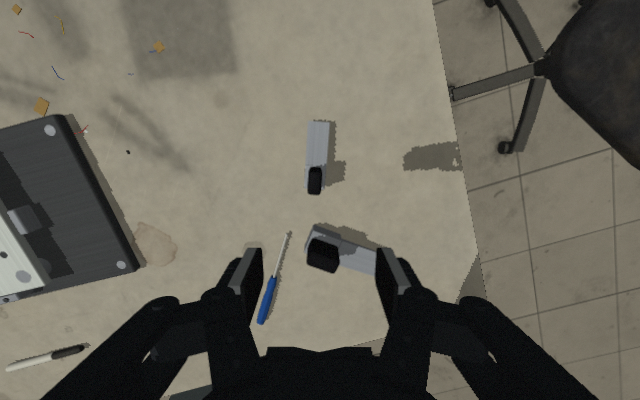

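The short wedge lies at (318,155), with its grip at (315,180) and its tip edge at (308–329,121). The long wedge is at (340,250). Next I measure the short one with a mask and check its length.

```bash
cat > wm.py <<'E'
from h import *
def black(c,ctr,r=30):
    g=c["img"].max(2); m=np.zeros(g.shape,np.uint8); x,y=map(int,ctr); s=np.s_[max(0,y-r):y+r,max(0,x-r):x+r]; m[s]=g[s]<38
    n,l,st,ce=cv2.connectedComponentsWithStats(m); i=1+st[1:,4].argmax()
    return max(cv2.findContours((l==i).astype(np.uint8),0,2)[0],key=cv2.contourArea)[:,0]
E
python3 - <<'E'
from wm import *
c=shot("wrist"); b=black(c,(315,180)); r=cv2.minAreaRect(b); print(r,b.min(0),b.max(0))
print("grip top box",plane(c,cv2.boxPoints(r),.046).round(4))
T=plane(c,[(308,121),(329,122)],.012); print("tip",T); F=plane(c,[(308,194),(324,194)],.016);print("foot back",F)
print("len",np.linalg.norm(T.mean(0)-F.mean(0)),"w",np.linalg.norm(T[0]-T[1]),"yaw",np.arctan2(*(T.mean(0)-F.mean(0))[1::-1]))
save("crop",c["img"],(270,90,370,220),4)
E
```

```text
((314.893798828125, 180.0929412841797), (12.572091102600098, 26.408044815063477), 3.814074993133545) [308 167] [321 193]
grip top box [[ 0.4542 -0.2985  0.046 ]
 [ 0.4805 -0.3094  0.046 ]
 [ 0.4755 -0.3215  0.046 ]
 [ 0.4492 -0.3109  0.046 ]]
tip [[ 0.52302652 -0.32115732  0.012     ]
 [ 0.51476945 -0.34275525  0.012     ]]
foot back [[ 0.44513084 -0.29455509  0.016     ]
 [ 0.43923384 -0.31237688  0.016     ]]
len 0.08193281892423539 w 0.02312248953269764 yaw -0.35558907215915303
```

View pics/crop.png

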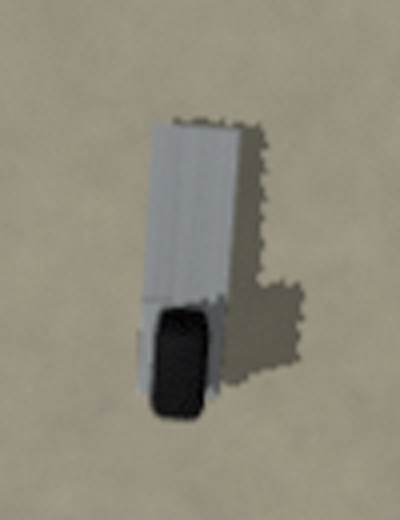

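Run:
```python
from wm import *
c=shot("wrist")
T=plane(c,[(308.7,121.3),(330,122)],.012); S=plane(c,[(305.7,165.5),(325.7,165.5)],.016)
d=T.mean(0)-S.mean(0); print(T,S,"len",np.linalg.norm(d[:2]),"yaw",np.arctan2(d[1],d[0]))
for k in (0,1): e=T[k]-S[k]; print(np.arctan2(e[1],e[0]))
y=np.arctan2(d[1],d[0]); u=np.array([np.cos(y),np.sin(y)])
print("origin from tip",T.mean(0)[:2]-.062*u,"from shoulder",S.mean(0)[:2]-.014*u)
print("grip back top",plane(c,[(314.5,193.5)],.046)[0,:2]+.013*u)
o=T.mean(0)[:2]-.062*u; go(*o,.14,y-np.pi/2)
```

```text
[[ 0.52250385 -0.32162202  0.012     ]
 [ 0.51444393 -0.34363416  0.012     ]] [[ 0.47787516 -0.30286204  0.016     ]
 [ 0.47073025 -0.32446441  0.016     ]] len 0.04807036452654464 yaw -0.4055487451373728
-0.39793145160638516
-0.4132744162754971
origin from tip [ 0.46150296 -0.30816766] from shoulder [ 0.4614383 -0.3081399]
grip back top [ 0.46328131 -0.31007101]
turn [ 0.002 -0.002  0.487] shift [ 0.125 -0.14   1.988] at [ 0.4566 -0.311   0.1996] t 8.15
```

```bash
python3 -m creep '[[0,0,0.48,0.12,-0.1,2,50],[0,0,0.48,0.12,-0.1,3,50],[0,0,0.48,0.12,-0.1,3,50],[0,0,0.48,0.12,-0.1,3,50]]'
python3 - <<'E'
from wm import *
c=shot("wrist"); y=-.4055;u=np.array([np.cos(y),np.sin(y)]); o=np.array([.462,-.309])
v=np.array([-u[1],u[0]])
P=[[*(o-.013*u),.046],[*(o+.013*u),.046],[*(o+.062*u+.012*v),.012],[*(o+.062*u-.012*v),.012]]
print(proj(c,P).round(1)); p=proj(c,P)[0]
b=black(c,proj(c,[[*o,.046]])[0],45); print(cv2.minAreaRect(b),b.min(0),b.max(0))
save("w3",c["img"]); go(*o,.020,y-np.pi/2)
E
```

```text
t: 8.65
tool_pos: [0.4618, -0.31, 0.1112]
tool_rot: [0.001, 0.98, -0.201, 0.001]
contact_force: [0.6, 0.6, 0.4]
opening: 0.05
grip_force: 0.0
[[317.1 232.7]
 [317.  200.9]
 [302.4 130.9]
 [331.9 131. ]]
((316.5, 212.0), (38.0, 17.0), 90.0) [308 193] [325 231]
turn [ 0.008 -0.021 -0.001] shift [-0.031 -0.041  3.059] at [ 0.4621 -0.3102  0.1118] t 8.7
```

View pics/w3.png

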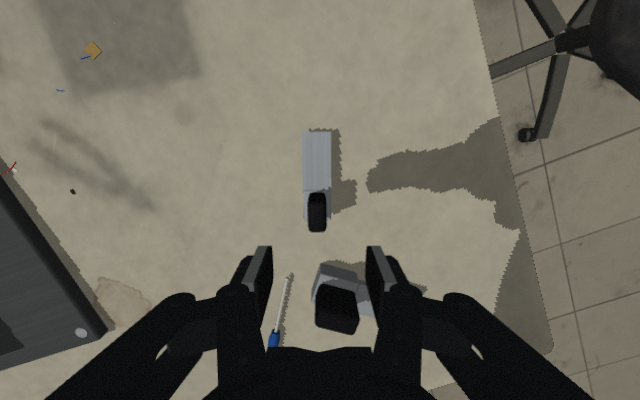

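```bash
python3 -m creep '[[0,0,0,-0.03,-0.04,1.5,50],[0,0,0,-0.03,-0.04,2.6,45],[0,0,0,-0.03,-0.04,3.0,40],[0,0,0,-0.03,-0.04,3.0,40],[0,0,0,-0.03,-0.04,3.0,0],[0,0,0,-0.03,-0.04,3.0,0],[0,0,0,-0.03,-0.04,3.0,0],[0,0,0,-0.03,-0.04,3.0,0],[0,0,0,-0.03,-0.04,3.0,0]]' 35
```

```text
t: 9.82
tool_pos: [0.4618, -0.3088, 0.0215]
tool_rot: [0.001, 0.979, -0.202, 0.001]
contact_force: [-1.0, -0.5, 6.4]
opening: 0.0133
grip_force: 38.9
```

```bash
python3 -m creep '[[0,0,0,0,0,-1,0],[0,0,0,0,0,-2.5,0],[0,0,0,0,0,-2.5,0]]'
python3 - <<'E'
from h import *
go(.4578,-.0367,.075,-.06)
E
```

```text
t: 10.2
tool_pos: [0.4628, -0.3098, 0.0989]
tool_rot: [0.002, 0.979, -0.202, 0.004]
contact_force: [0.9, -0.1, -0.2]
opening: 0.0134
grip_force: 38.1
turn [  0.057  -0.014 -10.984] shift [-3.756 -8.299  0.738] at [ 0.4628 -0.3098  0.0989] t 10.2
```

```bash
python3 -m creep '[[0,0,-11,-3.76,-8.3,0,0],[0,0,-11,-3.76,-8.3,0,0],[0,0,-11,-3.76,-8.3,0,0],[0,0,-11,-3.76,-8.3,0,0],[0,0,-11,-3.76,-8.3,0,0],[0,0,-11,-3.76,-8.3,0,0],[0,0,-11,-3.76,-8.3,0,0],[0,0,-11,-3.76,-8.3,0,0],[0,0,-11,-3.76,-8.3,0,0],[0,0,-11,-3.76,-8.3,0.4,0],[0,0,-11,-3.76,-8.3,0.7,0],[0,0,-11,-3.76,-8.3,0.7,0]]'
python3 - <<'E'
from h import *
c=shot("wrist"); save("w4",c["img"])
a=-.06;Q=np.array([[np.cos(a),np.sin(a)],[-np.sin(a),np.cos(a)]])
P=np.array([[-.062,-.042],[-.062,.042],[.062,-.042],[-.08,-.06],[.08,-.06]])@Q+[.5276,.0914]
print(proj(c,np.c_[P,[.039]*5]).round(1)); go(.4578,-.0367,.042,-.06)
E
```

```text
t: 11.7
tool_pos: [0.4537, -0.0339, 0.0717]
tool_rot: [-0.002, 0.727, 0.686, -0.001]
contact_force: [0.1, -0.1, -0.4]
opening: 0.0132
grip_force: 38.0
[[ 326.4   90.8]
 [ 328.5 -100.1]
 [ 547.5   90.6]
 [ 295.4  123.6]
 [ 571.3  123.8]]
turn [-0.015 -0.004  0.01 ] shift [-0.08   0.122  1.013] at [ 0.4544 -0.0341  0.0724] t 11.75
```

View pics/w4.png

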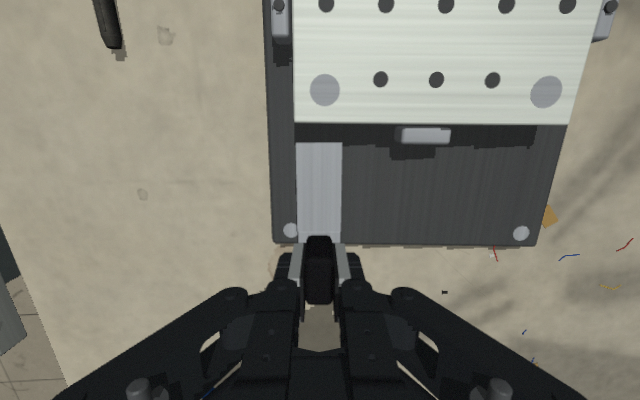

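Run:
```python
from h import *
c=shot("wrist")
a=-.06;Q=np.array([[np.cos(a),np.sin(a)],[-np.sin(a),np.cos(a)]])
pf=lambda X:(X[:,:2]-[.5276,.0914])@Q.T
print("bed edge,bolt l,bolt r",pf(plane(c,[(285,243),(500,244),(290.5,230),(521,233)],.015)).round(4))
print("tip edge",pf(plane(c,[(297,142),(343,142)],.0717-.0215+.012)).round(4), "plate edge",pf(plane(c,[(295,123.5),(571,124)],.039)).round(4))
print("tcp",pf(env.get_obs()["tool_pos"][None]))
```

```text
bed edge,bolt l,bolt r [[-0.0911 -0.149 ]
 [ 0.0716 -0.149 ]
 [-0.0866 -0.1382]
 [ 0.0854 -0.1399]]
tip edge [[-0.0768 -0.0684]
 [-0.0529 -0.0683]] plate edge [[-0.0796 -0.0601]
 [ 0.0813 -0.0603]]
tcp [[-0.06505409 -0.12980149]]
```

```bash
python3 -m creep '[[0,0,0,0,0.1,0.4,0],[0,0,0,0,0.1,0.8,0],[0,0,0,0,0.1,1.0,0],[0,0,0,0,0.1,1.0,0],[0,0,0,0,0.1,1.05,0],[0,0,0,0,0.1,1.1,0],[0,0,0,0,0.1,1.1,0]]'; python3 -m creep '[[0,0,0,0,0,0.03,0],[0,0,0,0,0,0.06,0],[0,0,0,0,0,0.06,0]]'
```

```text
t: 12.68
tool_pos: [0.4585, -0.0346, 0.0406]
tool_rot: [0.0, 0.727, 0.687, 0.0]
contact_force: [0.6, 0.1, -1.1]
opening: 0.013
grip_force: 38.0
t: 13.05
tool_pos: [0.4583, -0.0346, 0.0387]
tool_rot: [-0.0, 0.727, 0.687, -0.0]
contact_force: [-0.1, 0.0, -1.6]
opening: 0.0133
grip_force: 38.0
```

```bash
python3 -m creep '[[0,0,0,0,0,0.03,0],[0,0,0,0,0,0.06,0],[0,0,0,0,0,0.06,0]]';python3 -m creep '[[0,0,0,0,0,0.03,0],[0,0,0,0,0,0.03,0]]'
```

```text
t: 13.42
tool_pos: [0.4583, -0.0346, 0.0368]
tool_rot: [-0.0, 0.727, 0.687, -0.0]
contact_force: [0.4, 0.1, -0.9]
opening: 0.0134
grip_force: 38.0
t: 13.68
tool_pos: [0.4585, -0.0347, 0.0365]
tool_rot: [-0.0, 0.727, 0.687, -0.0]
contact_force: [-2.5, 0.5, 4.9]
opening: 0.0133
grip_force: 38.7
```

```bash
python3 -m creep '[[0,0,0,0.15,0,-0.01,0],[0,0,0,0.3,0,-0.01,0],[0,0,0,0.45,0,-0.01,0],[0,0,0,0.55,0,-0.01,0],[0,0,0,0.55,0,-0.01,0]]'; python3 -m creep '[[0,0,0,0.1,0,0,0],[0,0,0,0.2,0,0,0],[0,0,0,0.3,0,0,0],[0,0,0,0.35,0,0,0],[0,0,0,0.35,0,0,0]]'
```

```text
t: 14.3
tool_pos: [0.4597, -0.0177, 0.0365]
tool_rot: [0.0, 0.727, 0.687, 0.0]
contact_force: [0.5, 0.3, 2.2]
opening: 0.0134
grip_force: 38.5
t: 14.92
tool_pos: [0.4601, -0.0075, 0.0365]
tool_rot: [0.0, 0.727, 0.687, 0.0]
contact_force: [-0.8, -0.9, 3.9]
opening: 0.013
grip_force: 38.7
```

```bash
python3 -m creep '[[0,0,0,0.05,0,0,0],[0,0,0,0.1,0,0,0],[0,0,0,0.1,0,0,0]]';python3 -m creep '[[0,0,0,0.04,0,0,0],[0,0,0,0.07,0,0,0],[0,0,0,0.07,0,0,0]]';python3 -m creep '[[0,0,0,0.04,0,0,0],[0,0,0,0.04,0,0,0]]'
```

```text
t: 15.3
tool_pos: [0.4603, -0.0046, 0.0365]
tool_rot: [0.0, 0.727, 0.687, 0.0]
contact_force: [0.2, -2.4, 4.3]
opening: 0.0134
grip_force: 38.9
t: 15.68
tool_pos: [0.4604, -0.0026, 0.0365]
tool_rot: [0.0, 0.727, 0.687, 0.0]
contact_force: [0.4, -2.5, 5.8]
opening: 0.0132
grip_force: 38.9
t: 15.92
tool_pos: [0.4605, -0.0014, 0.0365]
tool_rot: [0.0, 0.727, 0.687, 0.0]
contact_force: [0.1, -2.3, 5.0]
opening: 0.0134
grip_force: 38.9
```

Now 1 mm steps near snug (tip about 24 mm in).

```bash
python3 -m creep '[[0,0,0,0.04,0,0,0],[0,0,0,0.04,0,0,0]]';python3 -m creep '[[0,0,0,0.03,0,0,0],[0,0,0,0.03,0,0,0]]'
```

```text
t: 16.18
tool_pos: [0.4605, -0.0002, 0.0365]
tool_rot: [0.0, 0.727, 0.687, 0.0]
contact_force: [0.6, -3.5, 5.6]
opening: 0.0132
grip_force: 38.9
t: 16.42
tool_pos: [0.4606, 0.0003, 0.0365]
tool_rot: [0.0, 0.727, 0.687, -0.0]
contact_force: [-0.4, -5.1, 4.7]
opening: 0.0131
grip_force: 38.9
```

```bash
python3 -m creep '[[0,0,0,0.03,0,0,0],[0,0,0,0.03,0,0,0]]'
```

```text
t: 16.68
tool_pos: [0.4607, 0.0008, 0.0365]
tool_rot: [0.001, 0.727, 0.687, -0.0]
contact_force: [-0.5, -7.4, 4.7]
opening: 0.013
grip_force: 38.9
```

```bash
python3 -m creep '[[0,0,0,0.03,0,0,0],[0,0,0,0.03,0,0,0]]'
```

```text
t: 16.92
tool_pos: [0.4607, 0.0012, 0.0366]
tool_rot: [0.001, 0.727, 0.687, -0.001]
contact_force: [-1.1, -9.3, 5.0]
opening: 0.013
grip_force: 38.9
```

```bash
python3 -m creep '[[0,0,0,0,0,0,40],[0,0,0,0,0,0,40],[0,0,0,0,0,0,40],[0,0,0,0,0,0,40],[0,0,0,-0.05,0,-0.5,40],[0,0,0,-0.05,0,-1.5,40],[0,0,0,-0.05,0,-3,40],[0,0,0,-0.05,0,-3,0],[0,0,0,-0.05,0,-3,0],[0,0,0,-0.05,0,-3,0],[0,0,0,-0.05,0,-3,0]]'
python3 - <<'E'
from h import *
c=shot("wrist"); save("w5",c["img"]); go(.4632,.0532,.045,-.06)
E
```

```text
t: 18.3
tool_pos: [0.4596, 0.0012, 0.1252]
tool_rot: [-0.001, 0.727, 0.687, -0.001]
contact_force: [-0.6, 0.8, 0.1]
opening: -0.0002
grip_force: 0.0
turn [-0.012 -0.002  0.015] shift [1.737 0.019 2.678] at [0.4598 0.0012 0.1253] t 18.35
```

View pics/w5.png

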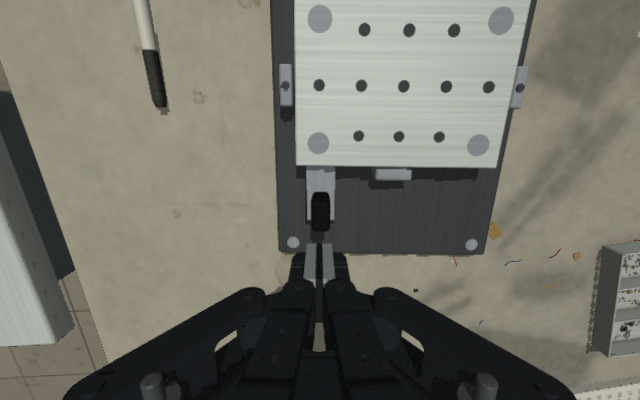

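The wedge stands at (320,200), with its blade under the plate in line with the near-right mark at (318,143). Next I press that corner again.

```bash
python3 -m creep '[[0,0,0,1.74,0,0.2,0],[0,0,0,1.74,0,1.8,0],[0,0,0,1.74,0,2.5,0],[0,0,0,1.74,0,2.7,0],[0,0,0,1.74,0,2.8,0],[0,0,0,1.74,0,2.85,0],[0,0,0,1.74,0,2.88,0],[0,0,0,1.74,0,2.88,0]]';python3 -m creep '[[0,0,0,0,0,0.03,0],[0,0,0,0,0,0.03,0],[0,0,0,0,0,0.03,0]]'
```

```text
t: 19.35
tool_pos: [0.4638, 0.0531, 0.0404]
tool_rot: [0.0, 0.727, 0.687, 0.0]
contact_force: [-0.0, 1.7, -0.4]
opening: 0.0003
grip_force: 0.0
t: 19.73
tool_pos: [0.4634, 0.0532, 0.0391]
tool_rot: [-0.0, 0.727, 0.687, -0.0]
contact_force: [-1.0, -1.1, 0.1]
opening: -0.0001
grip_force: 0.2
```

```bash
python3 -m creep '[[0,0,0,0,0,0.03,0],[0,0,0,0,0,0.04,0],[0,0,0,0,0,0.04,0],[0,0,0,0,0,0.04,0]]'
```

```text
t: 20.23
tool_pos: [0.4635, 0.0531, 0.039]
tool_rot: [-0.0, 0.727, 0.687, -0.0]
contact_force: [-4.3, 0.5, 8.8]
opening: 0.0
grip_force: 4.4
```

It holds 8.8 N at z = 39 mm with no give. I lift off, compare the wedge position and hand in.

```bash
python3 -m creep '[[0,0,0,0,0,-0.5,0],[0,0,0,-1.75,0,-2.88,0],[0,0,0,-1.75,0,-2.88,0],[0,0,0,-1.75,0,-2.88,0],[0,0,0,-1.75,0,-2.88,0],[0,0,0,-1.75,0,-2.88,0]]'
python3 - <<'E'
from wm import *
c=shot("wrist"); b=black(c,(320,205),25); print(b.min(0),b.max(0)); d=cv2.imread("pics/w5.png")[:,:,::-1]; b=black({"img":d},(320,205),25); print(b.min(0),b.max(0))
from bench import sign_off
print(sign_off())
E
```

```text
t: 20.98
tool_pos: [0.4593, 0.0016, 0.1226]
tool_rot: [-0.001, 0.727, 0.687, -0.001]
contact_force: [0.6, 0.5, -0.4]
opening: -0.0005
grip_force: 0.0
[307 194] [332 229]
[308 192] [332 229]
the job is handed in; nothing more can be done
None
```

The near-right corner was the low one: the wedge now sits snug under it, released, and that corner held 8.8 N without giving; I stopped pressing once near-right gave, so the two far corners were not tested, and the job was handed in at about 21 s with no verdict returned.

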